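# Seat a block on its parallels in the bench vise

### The job

One of the two steel parallels under the aluminium block in the vise, the one nearer the robot's cart, sticks out to the left: slide it back in until its ends are level with those of the other parallel. Then, with the fingers, tap the block down gently, end by end, until it sits level and tight on both parallels, and let go of it. Finally give the left end of that parallel a gentle endways nudge to feel that it no longer slides, leave everything in place, and do not disturb the other things on the worktop.

Things in the scene. Friction and masses are not known exactly. Their poses are not given: they have to be found in the camera images.
- vise: Grey bench vise with steel jaw faces, fixed. On a black plinth 148 mm square. Origin: middle of its underside, 3 to 16 mm above the worktop. x: across the jaws, away from the robot; y: along them, left (yaw to 0.3 rad). Base 140 x 112 mm, bed 22 mm high, rail 25 wide, 8 high along its middle. Jaws 90 mm long (y), tops 59 mm high, faces at x = -28.5 and 28.5 mm, outsides at -59, 65 mm. Handle to x = -95 mm, 42 high.
- block: Aluminium block 57 (x) x 80 (y) x 30 mm high, clamped between the jaws. Origin: middle of underside; axes as the vise's. Starts 5.5 to 8 mm too high, rocked about x by up to 0.06 rad. Seated, its underside is 40 mm above the vise's origin (under load the bed gives about 1 mm per 40 N). Jaw friction holds it where left: about 10 N presses it straight down, about 0.25 N m rocks it about x through its origin.
- block_top (a point): Middle of the block's top face (70 mm above the vise's origin when seated). A press near one end (30 mm along y from here) sinks that end and may lift the other. Seated, the block resists firmly; then it needs presses of 17 to 30 N, approached slowly, near both ends and last in the middle, to stay tight on the parallels when let go. More than 40 N spoils it.
- parallel_near: Parallel nearer the robot: steel bar 12 (x) x 140 (y) x 18 mm high, 0.22 kg, loose on the bed between near jaw and rail at vise x = -20.5 mm, top 40 mm above the vise's origin. Origin: middle of underside, y along it. Starts 25 to 38 mm too far left (+y). In place: origin at vise y = 0, 25 mm out of the jaws at each end. No end stop. Slides at 1 to 2 N until the block is seated.
- parallel_near_end (a point): Middle of the left (+y) end face of the near parallel (12 x 18 mm), 31 mm above the vise's origin; push and nudge here, towards -y of the vise. In place it is at vise y = +70 mm. Once the block is well seated the parallel withstands a nudge of 2 to 4 N. More than 25 N spoils it.
- parallel_far: The other parallel, same size, at vise x = +20.5 mm, already in its place (vise y = 0); loose too until the block is seated.
- coverglass_box: Bystander, loose: little white box of cover glasses, 28 x 28 x 18 mm, right of the microscope. Origin: middle of its underside.
- petri_lidded: Bystander, loose: round petri dish with pink medium, 62 mm across, 15 mm high, in front of the microscope, to its right. Origin: middle of its underside.
- marker_red: Bystander, loose: white marker with red cap, 131 mm long, lying near the front edge. Origin: middle of its underside.
- petri: Bystander, loose: round petri dish with pale medium, 62 mm across, 15 mm high, left near the front edge. Origin: middle of its underside.
Things that resemble listed ones, but are neither listed nor needed, are in the scene too. Leave any orange look-alike of the parallel_near alone.

How it is judged:
On the way, in this order (a step that is already met when the one before it is completed fails the run):
1. the near parallel is back in its place, within 5 mm of the middle, with the block not yet seated (y of parallel_near in the frame of vise between -0.005 and 0.005 m and linear speed of parallel_near below 0.01 m/s and contact force between block and parallel_near below 1 N), for 0.2 s.
2. the block has been let go and sits level and tight on both parallels (contact force between block and parallel_near above 2.5 N and contact force between block and parallel_far above 2.5 N and angle between block's own z axis and vertical below 0.02 rad and z of block in the frame of vise below 0.042 m and contact force between each of the arm, the fingers and block below 0.2 N), for 0.2 s.
3. the near parallel has been nudged with at least 1.5 N and the block is still tight (contact force between block and parallel_near above 2.5 N and contact force between block and parallel_far above 2.5 N and angle between block's own z axis and vertical below 0.02 rad and z of block in the frame of vise below 0.042 m and contact force between the fingers and parallel_near above 1.5 N), for 0.05 s.
At the end, for the whole second after the job is handed in: Block level within 0.02 rad, its underside less than 42 mm above the vise's origin, bearing on each parallel with more than 2.5 N with the robot away; both parallels within 5 mm of their place along the vise (vise y = 0), at rest (contact force between block and parallel_near above 2.5 N and contact force between block and parallel_far above 2.5 N and angle between block's own z axis and vertical below 0.02 rad and z of block in the frame of vise below 0.042 m and y of parallel_near in the frame of vise between -0.005 and 0.005 m and y of parallel_far in the frame of vise between -0.005 and 0.005 m and linear speed of each of parallel_near, parallel_far below 0.01 m/s); the robot touches nothing.
It fails at once if the block is pressed with more than 40 N (contact force between any of the fingers, the arm and block above 40 N).
It fails at once if the near parallel is pushed with more than 25 N (contact force between the fingers and parallel_near above 25 N).
It fails at once if one of the loose things on the worktop is moved by more than 15 mm (distance of any of coverglass_box, petri_lidded, marker_red, petri from where it was at the start of the episode above 0.015 m).
It also fails if it takes over 72 s, if anything falls off the work surface, if the arm or the gripper's body presses on something with over 40 N, if the wrist force passes 120 N, or if a joint passes its speed limit or range.

### The arm

A 6-joint arm with a two-finger parallel gripper is mounted at the origin on a cart in front of the work surface, level with it; the furniture and walls round the work are solid. World frame = base frame: x ahead of the robot, y to its left, z up, the work surface at z = 0. Lengths are in m, angles in rad, forces in N, time in s.
With the tool pointing down it reaches from about 0.35 to 0.85 m from the base axis. Payload 8.1 kg.
Tool frame: the origin (TCP) lies between the finger pads; the fingertips stand tips_ahead ahead of it and the grasp point (between the pads) lies 8 mm behind it (tips_ahead is the distance from the TCP to the fingertips, in m); z points along the fingers, x is the direction in which the jaws open and shut, and the axes are right-handed (so a half turn about z gives the same grasp; the last joint's range is limited). The gripper opens to 93 mm and grips with 3 to 60 N. Pads are 15 mm wide; open, the fingers measure 128 mm over their backs; the gripper's body (75 mm by 188 mm) begins 65 mm behind the grasp point.
Start: joints at [-1.43, 0.13, 1.488, -0, 1.523, -0.085], TCP at [0.134, -0.585, 0.23] pointing down, gripper open.
Joint ranges: [-2.96, 2.96], [-0.89, 2.26], [0.02, 2.5], [-1.34, 4.48], [0, 2.73], [-2.66, 2.66]. Speed limits (rad/s): [2.39, 2.39, 2.79, 3.14, 3.14, 3.14].

### API

Orientations are given as a rotation vector (axis times angle).
In Python, from plant import * gives the robot as it stands.
- The arm moves only by the tool play_rows, never from a script. Its argument "increments" is a list that holds one entry, the list of rows, each a list of 4 numbers: the shift along the tool's x, y, z in cm, then the turn about the tool's z in rad. A call has 1 to 5 rows; each row is the pose to reach, as a shift and turn from the pose measured when the call began, along the tool's axes at that moment; what a row does not reach only later rows make up. A row lasts 1/10 s, in which the tool goes at most 50 mm and 8.59 degrees, less where a joint would pass 70% of its speed; a pose out of reach is approached as far as the arm can. A call with a gripper value outside its range is refused whole. "jaw" is the finger opening in cm, from 0 to 9.3, set as the call begins (left out, the last holds). The fingers move at their own pace and stop on an object; "squeeze" is the grip in N (left out, the last holds). Time passes only in rows, so rows that repeat a pose let the fingers close. It gives the time, the measured TCP pose, the force and the opening at its end, in the units of the state.
- read_state(): the state, without advancing time (a new reading comes with each control period).
- read_camera(name): name is "scene" or "side" or "wrist"; returns (picture, depth): 384x512x3 uint8, blue, green, red; 384x512 float32, m along the optical axis (not along the pixel's ray), 0 where there is no reading.
- camera_params(name): a dict with "K" (3x3 intrinsics, pixels), "k1" (the pictures are not rectified: a ray, as slopes to the right and down, at radius r is drawn at 1 + k1 r^2 times it, then the intrinsics apply), "eye" and "orientation" of the camera in the world. Camera axes: x right, y up, looking along -z (the intrinsics and any distortion apply to the point x, -y, -z); pixel columns grow to the right and rows downward; lengths in m; the calibration is good to about 2 mm. A picture is of the moment at which its call begins: read the wrist's pose just before it. camera_params takes no time and is no camera call; for the wrist camera it gives the pose at the moment of the call.
- close_job(): hands the job in, once; it reports no verdict.
The state is a dict: "t": time; "q": joint angles; "dq": joint speeds; "joint_torque": joint torques, N m; "tool_pos": TCP position; "orientation": TCP orientation; "force": force on the tool from outside, world axes, zero at the start; "wrist_torque": the same for the moment, N m; "opening": finger opening in m.
Only numpy, scipy, OpenCV 4.12 (cv2) and the standard library are available. Lean on these libraries where they do the work, as an engineer would, in place of code of your own. Each camera call takes 0.05 s, during which the arm holds its last target.

## Working session

There is one attempt and no reset: what is moved stays moved. The work goes in short steps, Python scripts to look and compute and a tool call to move; the robot and the scene stay as the last step left them, time stands still between calls to the robot, and variables do not carry over. Pictures are saved under pics/ and viewed, and the job is handed in when it is done.

Besides the shell and the picture viewer there is one more tool, called after ">>>" as name(argument=value, ...) on one line, values as JSON. play_rows: Moves the arm, as the interface text tells. Its arguments: {"type":"object","properties":{"increments":{"type":"array"},"jaw":{"type":"number"},"squeeze":{"type":"number"}},"required":["increments"]}

```bash
ls; mkdir -p pics
cat > h.py <<'E'
from plant import *
import numpy as np, cv2
from scipy.spatial.transform import Rotation as R
def rot(o):
    o=np.array(o,float)
    return R.from_matrix(o) if o.shape==(3,3) else (R.from_quat(o) if o.size==4 else R.from_rotvec(o))
def ray(p,u,v):
    K=np.array(p["K"]);x=(u-K[0,2])/K[0,0];y=(v-K[1,2])/K[1,1]
    a,b=x,y
    for _ in range(20):
        f=1+p["k1"]*(a*a+b*b);a,b=x/f,y/f
    d=rot(p["orientation"]).apply([a,-b,-1.0])
    return np.array(p["eye"],float),d
def plane(p,u,v,z):
    e,d=ray(p,u,v);return e+d*(z-e[2])/d[2]
def pt(p,u,v,dep):
    e,d=ray(p,u,v);return e+d*dep
def proj(p,P):
    c=rot(p["orientation"]).inv().apply(np.array(P)-np.array(p["eye"]))
    a,b=c[0]/-c[2],-c[1]/-c[2]
    f=1+p["k1"]*(a*a+b*b);K=np.array(p["K"])
    return K[0,0]*a*f+K[0,2],K[1,1]*b*f+K[1,2]
E
python3 - <<'E'
from h import *
s=read_state();print({k:np.round(v,4) for k,v in s.items()} if 1 else 0)
for n in ["scene","side","wrist"]:
    p=camera_params(n);print(n,p)
    im,d=read_camera(n);cv2.imwrite(f"pics/{n}0.png",im);np.save(f"{n}0.npy",d)
print([k for k in dir() if 'tip' in k])
E
```

```text
pics
{'t': np.float64(0.0), 'q': array([-1.4304,  0.1312,  1.4893,  0.    ,  1.523 , -0.0854]), 'dq': array([ 0.0001, -0.0008, -0.0015, -0.0009, -0.0009,  0.0016]), 'joint_torque': array([-3.00000e-03, -5.59843e+01, -4.91761e+01,  7.64000e-02,
        3.49000e-02, -1.00000e-04]), 'tool_pos': array([ 0.1343, -0.5842,  0.2286]), 'orientation': array([-2.4566e+00,  1.9562e+00,  2.2000e-03]), 'force': array([-0.2602,  0.0068,  0.4383]), 'wrist_torque': array([0.0005, 0.0336, 0.009 ]), 'opening': np.float64(0.0931)}
scene {'K': array([[425.01888028,   0.        , 255.51277816],
       [  0.        , 425.01888028, 199.39126189],
       [  0.        ,   0.        ,   1.        ]]), 'k1': -0.03830526963597166, 'eye': array([-0.16166547,  0.91779976,  0.65231787]), 'orientation': array([ 0.50890192, -1.23414385, -2.06720715])}
side {'K': array([[384.7900241 ,   0.        , 259.3784379 ],
       [  0.        , 384.7900241 , 196.08866298],
       [  0.        ,   0.        ,   1.        ]]), 'k1': -0.08887951215561794, 'eye': array([0.60634323, 1.39974454, 0.87239033]), 'orientation': array([-0.00629315, -1.48986274, -2.75863283])}
wrist {'K': array([[272.49549021,   0.        , 257.41488409],
       [  0.        , 272.49549021, 191.3391797 ],
       [  0.        ,   0.        ,   1.        ]]), 'k1': -0.04765253551918648, 'eye': array([ 0.19960635, -0.56849174,  0.38381548]), 'orientation': array([-0.20706007,  0.16793214, -1.33764996])}
['tips_ahead']
```

View pics/scene0.png

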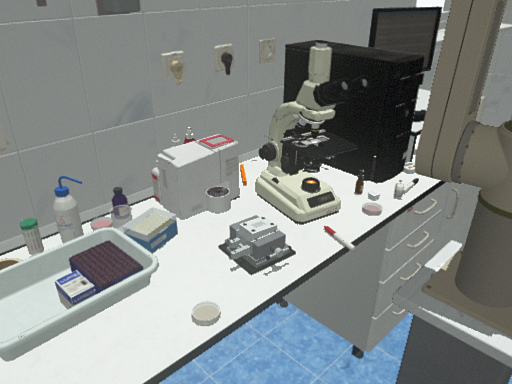

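View pics/side0.png

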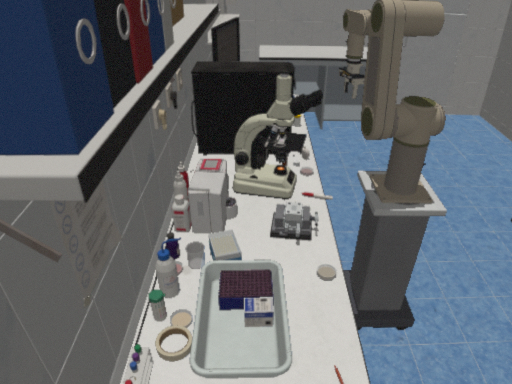

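View pics/wrist0.png

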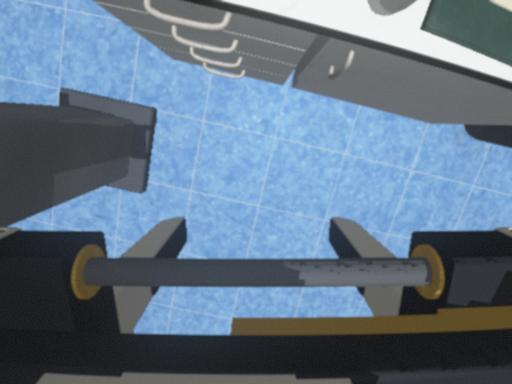

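The vise is at about scene (257,242) and side (293,220). An orange bar at scene (243,173), behind the vise, is the look-alike. Next I'll enlarge the vise.

Run:
```python
from h import *
a=cv2.imread("pics/scene0.png")[205:280,210:305];cv2.imwrite("pics/sc_c.png",cv2.resize(a,None,fx=8,fy=8,interpolation=cv2.INTER_CUBIC))
a=cv2.imread("pics/side0.png")[190:250,260:330];cv2.imwrite("pics/si_c.png",cv2.resize(a,None,fx=10,fy=10,interpolation=cv2.INTER_CUBIC))
d=np.load("scene0.npy");p=camera_params("scene")
for u,v in [(257,242),(240,250),(265,224),(250,225),(230,256),(260,265)]: print(u,v,pt(p,u,v,d[v,u]).round(4))
print(tips_ahead)
```

```text
257 242 [0.4455 0.3101 0.0682]
240 250 [0.4693 0.3447 0.0493]
265 224 [0.4743 0.2532 0.0823]
250 225 [0.496  0.2852 0.0834]
230 256 [0.4797 0.3683 0.0379]
260 265 [0.4259 0.3185 0.0137]
0.011
```

View pics/sc_c.png

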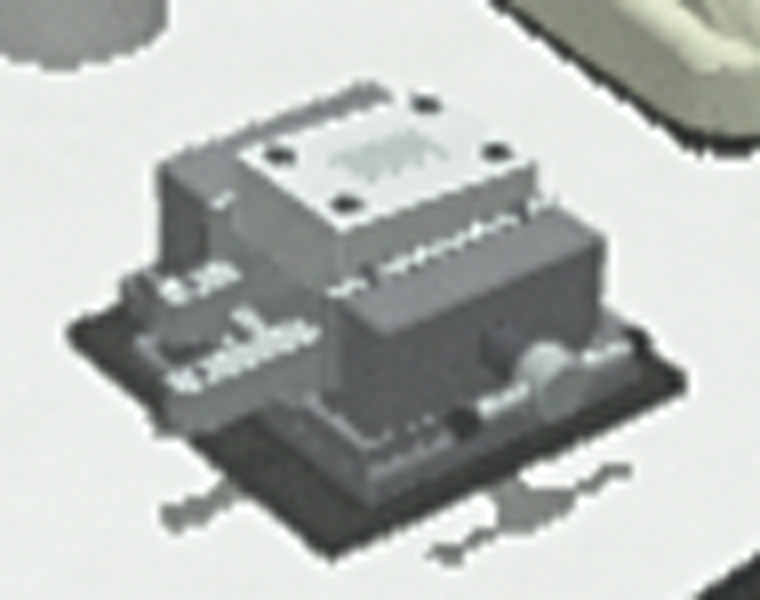

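View pics/si_c.png

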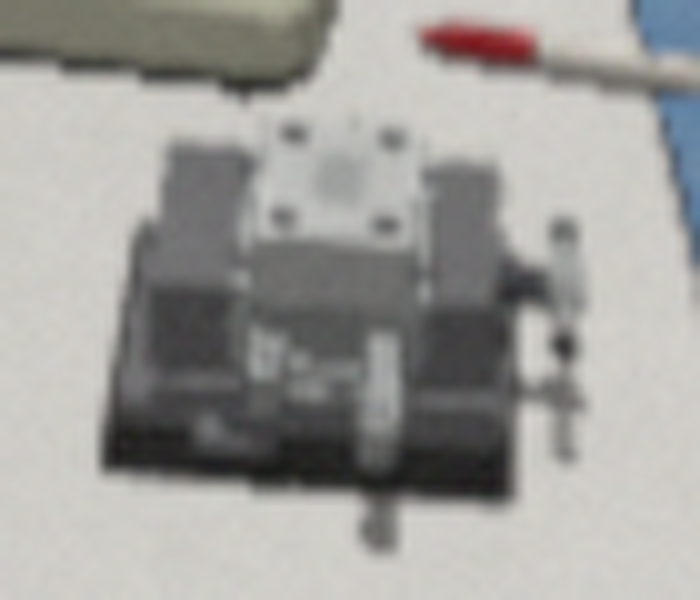

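Run:
```python
from h import *
d=np.load("scene0.npy");p=camera_params("scene")
for n,u,v in [("mic base",297,205),("eyep",372,90),("eyep2",340,92),("top",318,60),("base R",335,208),("base L",262,190),("pet",372,209),("cg",374,195),("mark",340,238),("petri",206,313)]: print(n,u,v,pt(p,u,v,d[v,u]).round(3))
s=read_state();M=rot(s["orientation"]).as_matrix();print(M.round(3))
pw=camera_params("wrist");print((M.T@(pw["eye"]-s["tool_pos"])).round(4),(M.T@rot(pw["orientation"]).as_matrix()).round(3))
# microscope points near x<0.6
H,W=d.shape;pts=np.array([pt(p,u,v,d[v,u]) for v in range(40,220,3) for u in range(250,400,3) if d[v,u]>0])
m=(pts[:,2]>0.1)&(pts[:,0]<0.62);q=pts[m];
for x0 in np.arange(0.3,0.62,0.04):
    r=q[(q[:,0]>=x0)&(q[:,0]<x0+.04)]
    if len(r):print(x0.round(2),len(r),r.min(0).round(2),r.max(0).round(2))
```

```text
mic base 297 205 [0.512 0.083 0.056]
eyep 372 90 [ 0.537 -0.291  0.32 ]
eyep2 340 92 [0.405 0.081 0.402]
top 318 60 [0.512 0.033 0.454]
base R 335 208 [ 0.446 -0.014  0.035]
base L 262 190 [0.668 0.068 0.042]
pet 372 209 [ 0.384 -0.121  0.015]
cg 374 195 [ 0.426 -0.199  0.019]
mark 340 238 [0.36  0.078 0.013]
petri 206 313 [0.387 0.519 0.015]
[[ 0.224 -0.975 -0.   ]
 [-0.975 -0.224  0.001]
 [-0.001 -0.    -1.   ]]
[-0.001  -0.0672 -0.1551] [[ 1.     0.     0.001]
 [ 0.    -0.97  -0.245]
 [ 0.001  0.245 -0.97 ]]
0.34 4 [ 0.37 -0.    0.41] [0.38 0.02 0.42]
0.38 60 [ 0.38 -0.05  0.22] [0.42 0.09 0.43]
0.42 124 [ 0.42 -0.37  0.1 ] [0.46 0.1  0.42]
0.46 276 [ 0.46 -0.35  0.1 ] [0.5  0.11 0.48]
0.5 326 [ 0.5  -0.39  0.1 ] [0.54 0.09 0.5 ]
0.54 195 [ 0.54 -0.44  0.1 ] [0.58 0.08 0.46]
0.58 177 [ 0.58 -0.47  0.1 ] [0.62 0.07 0.42]
```

```bash
cat >> h.py <<'E'
def to(P,yaw=None):
    "tool-axis cm deltas from present pose to world TCP P; yaw=desired world angle of tool x"
    s=read_state();M=rot(s["orientation"]).as_matrix()
    dl=M.T@(np.array(P)-s["tool_pos"])*100
    y=np.arctan2(M[1,0],M[0,0])
    return dl.round(2), None if yaw is None else round(-(yaw-y),3), "tool",np.round(s["tool_pos"],4),"yaw",y.round(3),"F",np.round(s["force"],2),"t",round(float(s["t"]),2),"tilt",M[:,2].round(4)
E
python3 -c "
from h import *
print(to([.2,-.5,.45],-.7))"
```

```text
(array([ -6.78,  -8.29, -22.1 ]), np.float64(-0.645), 'tool', array([ 0.1343, -0.5843,  0.2288]), 'yaw', np.float64(-1.345), 'F', array([ 0.12, -0.12,  1.2 ]), 't', 0.15, 'tilt', array([-2.0e-04,  1.4e-03, -1.0e+00]))
```

>>> play_rows(increments=[[[-1.4, -1.6, -4.4, -0.13], [-2.7, -3.3, -8.8, -0.26], [-4.1, -5, -13.2, -0.39], [-5.4, -6.6, -17.6, -0.52], [-6.8, -8.3, -22, -0.65]]], jaw=0, squeeze=10)

```text
t: 0.65
tool_pos: [0.2003, -0.4988, 0.4504]
orientation: [-2.955, 1.062, 0.001]
force: [1.1, -0.6, -0.8]
opening: 0.0575
```

```bash
python3 -c "
from h import *
print(to([.36,-.34,.58],-.2))"
```

```text
(array([  2.2 , -22.43, -12.94]), np.float64(-0.49), 'tool', array([ 0.2003, -0.4988,  0.4504]), 'yaw', np.float64(-0.69), 'F', array([ 1.06, -0.55, -0.8 ]), 't', 0.65, 'tilt', array([-3.0e-04,  1.7e-03, -1.0e+00]))
```

>>> play_rows(increments=[[[0.4, -4.5, -2.6, -0.1], [0.9, -9, -5.2, -0.2], [1.3, -13.5, -7.8, -0.3], [1.8, -18, -10.4, -0.4], [2.2, -22.4, -13, -0.49]]])

```text
t: 1.15
tool_pos: [0.3537, -0.3457, 0.5757]
orientation: [-3.125, 0.307, 0.001]
force: [1.0, -0.6, 0.3]
opening: 0.0174
```

```bash
python3 -c "
from h import *
print(to([.42,-.1,.62],0.05))"
```

```text
(array([  1.72, -25.4 ,  -4.39]), np.float64(-0.246), 'tool', array([ 0.3537, -0.3457,  0.5757]), 'yaw', np.float64(-0.196), 'F', array([ 0.96, -0.61,  0.26]), 't', 1.15, 'tilt', array([-4.0e-04,  1.8e-03, -1.0e+00]))
```

>>> play_rows(increments=[[[0.3, -4.9, -1.5, -0.05], [0.6, -9.8, -3, -0.1], [1, -14.7, -4.4, -0.15], [1.3, -19.6, -4.4, -0.2], [1.7, -24.5, -4.4, -0.25]]])

```text
t: 1.65
tool_pos: [0.4172, -0.1105, 0.6207]
orientation: [-3.139, -0.087, -0.001]
force: [2.3, 0.2, 0.2]
opening: 0.0003
```

```bash
python3 -c "
from h import *
print(to([.44,.14,.62],0.1))"
```

```text
(array([  3.67, -24.88,   0.1 ]), np.float64(-0.044), 'tool', array([ 0.4172, -0.1105,  0.6207]), 'yaw', np.float64(0.056), 'F', array([2.31, 0.16, 0.24]), 't', 1.65, 'tilt', array([ 8.0e-04,  1.4e-03, -1.0e+00]))
```

>>> play_rows(increments=[[[0.6, -4.9, 0, -0.01], [1.2, -9.8, 0, -0.02], [1.9, -14.7, 0, -0.03], [2.5, -19.6, 0, -0.04], [3.1, -24.5, 0, -0.05]]])

```text
t: 2.15
tool_pos: [0.434, 0.138, 0.621]
orientation: [-3.136, -0.167, -0.002]
force: [0.2, -0.3, 0.4]
opening: 0.0005
```

```bash
python3 -c "
from h import *
print(to([.45,.36,.38],0.1))"
```

```text
(array([  3.92, -21.88,  24.13]), np.float64(0.006), 'tool', array([0.434, 0.138, 0.621]), 'yaw', np.float64(0.106), 'F', array([ 0.19, -0.34,  0.37]), 't', 2.15, 'tilt', array([ 9.0e-04,  1.4e-03, -1.0e+00]))
```

```bash
python3 -c "
from h import *
print(to([.41,.25,.40],0.1))"
```

```text
(array([ -1.23, -11.37,  22.11]), np.float64(0.006), 'tool', array([0.434, 0.138, 0.621]), 'yaw', np.float64(0.106), 'F', array([ 0.19, -0.34,  0.37]), 't', 2.15, 'tilt', array([ 9.0e-04,  1.4e-03, -1.0e+00]))
```

>>> play_rows(increments=[[[-0.2, -4, 2.5, 0], [-0.5, -8, 5.3, 0], [-0.8, -11.4, 9, 0], [-1, -11.4, 13.8, 0], [-1.2, -11.4, 18.5, 0]]])

```text
t: 2.65
tool_pos: [0.4095, 0.2514, 0.4339]
orientation: [-3.136, -0.171, -0.001]
force: [1.1, -0.1, 0.5]
opening: 0.0005
```

>>> play_rows(increments=[[[0, 0, 3.7, 0], [0, 0, 6, 0], [0, 0, 8, 0], [0, 0, 8, 0], [0, 0, 8, 0]]])

```text
t: 3.15
tool_pos: [0.4094, 0.2515, 0.3542]
orientation: [-3.136, -0.171, -0.001]
force: [-0.5, 0.1, 0.2]
opening: 0.0006
```

Run:
```python
from h import *
p=camera_params("wrist");im,d=read_camera("wrist");cv2.imwrite("pics/w1.png",im);np.save("w1.npy",d)
import pickle;pickle.dump(p,open("w1.pkl","wb"))
print(to([.41,.25,.40],0.1))
```

```text
(array([ 0.01,  0.16, -4.49]), np.float64(0.009), 'tool', array([0.4098, 0.2517, 0.3551]), 'yaw', np.float64(0.109), 'F', array([0.2 , 0.12, 0.6 ]), 't', 3.2, 'tilt', array([ 0.0019,  0.0018, -1.    ]))
```

View pics/w1.png

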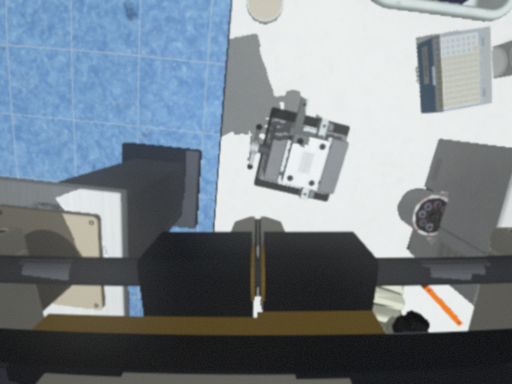

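Run:
```python
from h import *
a=cv2.imread("pics/w1.png")[80:210,235:365];cv2.imwrite("pics/w1c.png",cv2.resize(a,None,fx=4.6,fy=4.6,interpolation=cv2.INTER_CUBIC))
print(to([.46,.24,.22],-0.1))
```

```text
(array([ 4.83,  1.72, 13.52]), np.float64(0.209), 'tool', array([0.4098, 0.2517, 0.3551]), 'yaw', np.float64(0.109), 'F', array([0.2 , 0.12, 0.6 ]), 't', 3.2, 'tilt', array([ 0.0019,  0.0018, -1.    ]))
```

View pics/w1c.png

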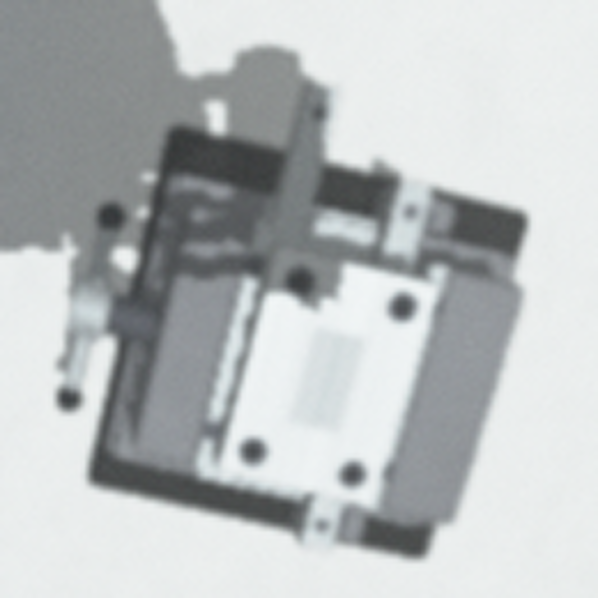

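>>> play_rows(increments=[[[1, 0.3, 3, 0.06], [2, 0.6, 6, 0.12], [3, 1, 9, 0.18], [4, 1.3, 12, 0.24], [4, 1.5, 13.5, 0.26]]])

```text
t: 3.7
tool_pos: [0.4519, 0.2409, 0.2189]
orientation: [-3.131, 0.241, -0.001]
force: [-0.1, -0.0, 0.1]
opening: 0.0004
```

>>> play_rows(increments=[[[0, 0, 0, 0], [0, 0, 0, 0]]])

```text
t: 3.9
tool_pos: [0.4523, 0.2412, 0.2204]
orientation: [-3.13, 0.239, -0.003]
force: [0.2, -0.0, 0.8]
opening: 0.0005
```

```bash
cat > snap.py <<'E'
from h import *
import sys,pickle
n,x0,y0,x1,y1,f=sys.argv[1:]; x0,y0,x1,y1=map(int,(x0,y0,x1,y1))
p=camera_params("wrist");im,d=read_camera("wrist");cv2.imwrite(f"pics/{n}.png",im);np.save(n+".npy",d);pickle.dump(p,open(n+".pkl","wb"))
print(to([0.46,.24,.2],-.15))
cv2.imwrite(f"pics/{n}c.png",cv2.resize(im[y0:y1,x0:x1],None,fx=float(f),fy=float(f),interpolation=cv2.INTER_CUBIC))
E
python3 snap.py w2 130 0 390 240 2.5
```

```text
(array([0.74, 0.04, 2.11]), np.float64(-0.002), 'tool', array([0.4526, 0.2415, 0.2211]), 'yaw', np.float64(-0.152), 'F', array([-0.2 ,  0.02,  0.09]), 't', 3.95, 'tilt', array([ 0.0034,  0.0024, -1.    ]))
```

View pics/w2c.png

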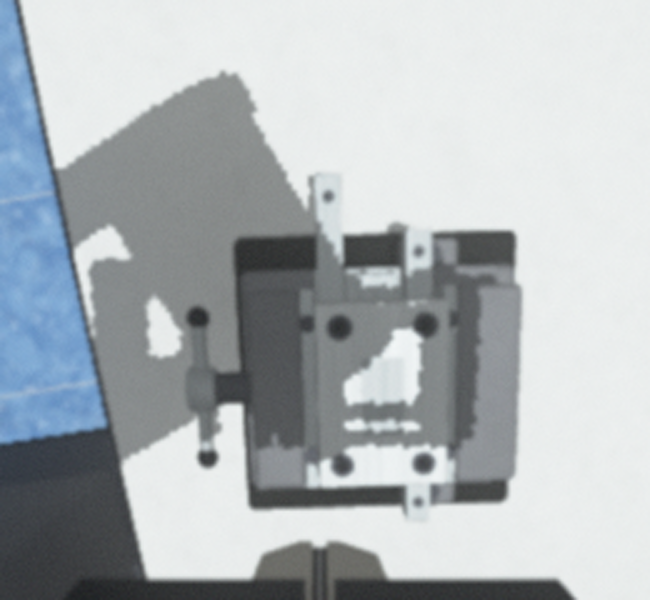

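Run:
```python
from h import *
import pickle
p=pickle.load(open("w2.pkl","rb"));d=np.load("w2.npy")
o=lambda cx,cy:(130+cx/2.5-.3,cy/2.5-.3)
def D(cx,cy):
    u,v=o(cx,cy);u,v=int(round(u)),int(round(v));return pt(p,u,v,np.median(d[v-1:v+2,u-1:u+2])).round(4)
for n,c in dict(near=(328,210),near2=(328,230),farL=(419,240),farR=(417,503),worktop=(450,150),blockL=(382,327),blockR=(382,465),blockC=(382,390),jawN=(280,470),jawF=(505,400),plinth=(290,250)).items(): print(n,D(*c))
z=0.05
for n,c in dict(nearL=(328,175),nearLl=(315,176),nearLr=(341,176),farLl=(406,228),farLr=(432,228),farRl=(405,520),farRr=(430,520)).items(): print(n,plane(p,*o(*c),z).round(4))
for n,c in dict(pTL=(236,238),pTR=(515,231),pBR=(507,500),pBL=(250,507)).items(): print(n,plane(p,*o(*c),0.005).round(4))
```

```text
near [0.473  0.3513 0.0478]
near2 [0.4717 0.3426 0.048 ]
farL [0.512  0.3322 0.0477]
farR [0.4957 0.2079 0.048 ]
worktop [5.413e-01 3.772e-01 1.000e-04]
blockL [0.4866 0.2981 0.0846]
blockR [0.4789 0.2379 0.0819]
blockC [0.4831 0.271  0.0838]
jawN [0.4334 0.239  0.0669]
jawF [0.5404 0.2556 0.0663]
plinth [0.4523 0.34   0.0076]
nearL [0.4751 0.3661 0.05  ]
nearLl [0.4693 0.3665 0.05  ]
nearLr [0.4808 0.3648 0.05  ]
farLl [0.5068 0.3383 0.05  ]
farLr [0.5185 0.3366 0.05  ]
farRl [0.4892 0.2007 0.05  ]
farRr [0.5016 0.1988 0.05  ]
pTL [0.4252 0.3509 0.005 ]
pTR [0.569  0.3328 0.005 ]
pBR [0.5518 0.1887 0.005 ]
pBL [0.407  0.2069 0.005 ]
```

```bash
cat >> h.py <<'E'
VO=np.array([.4839,.2712,.008]);VY=-0.125
def V(x,y,z): # vise coords (m) -> world
    return VO+R.from_euler('z',VY).apply([x,y,z])
def tv(x,y,z):
    r=to(V(x,y,z),VY);s=read_state()
    return r,"vise TCP mm",(R.from_euler('z',-VY).apply(s["tool_pos"]-VO)*1000).round(1)
E
python3 -c "
from h import *
print(tv(-.0205,.13,.12))"
```

```text
((array([  0.2 , -16.33,   9.36]), np.float64(-0.027), 'tool', array([0.4526, 0.2415, 0.2211]), 'yaw', np.float64(-0.152), 'F', array([-0.2 ,  0.02,  0.09]), 't', 3.95, 'tilt', array([ 0.0034,  0.0024, -1.    ])), 'vise TCP mm', array([-27.3, -33.4, 213.1]))
```

>>> play_rows(increments=[[[0.1, -4.2, 0, -0.03], [0.2, -8.4, 0, -0.03], [0.2, -12.4, 1, -0.03], [0.2, -16.3, 5, -0.03], [0.2, -16.3, 9.3, -0.03]]])

```text
t: 4.45
tool_pos: [0.4823, 0.4086, 0.1333]
orientation: [-3.126, 0.186, -0.018]
force: [-0.1, -0.4, -0.7]
opening: 0.0007
```

>>> play_rows(increments=[[[0, 0, 0, 0], [0, 0, 0, 0]]])

```text
t: 4.65
tool_pos: [0.4826, 0.4094, 0.1355]
orientation: [-3.125, 0.183, -0.019]
force: [0.8, 0.6, 0.4]
opening: 0.0004
```

```bash
python3 snap.py w3 130 0 390 240 2.5; python3 -c "
from h import *
print(tv(-.0205,.12,.038))"
```

```text
(array([-0.26, 17.03, -6.52]), np.float64(0.032), 'tool', array([0.4837, 0.4096, 0.1372]), 'yaw', np.float64(-0.118), 'F', array([0.33, 0.67, 0.47]), 't', 4.7, 'tilt', array([ 0.0154,  0.0123, -0.9998]))
((array([-0.44,  1.85,  9.09]), np.float64(0.007), 'tool', array([0.4837, 0.4096, 0.1372]), 'yaw', np.float64(-0.118), 'F', array([0.33, 0.67, 0.47]), 't', 4.7, 'tilt', array([ 0.0154,  0.0123, -0.9998])), 'vise TCP mm', array([-17.5, 137.3, 129.2]))
```

View pics/w3.png

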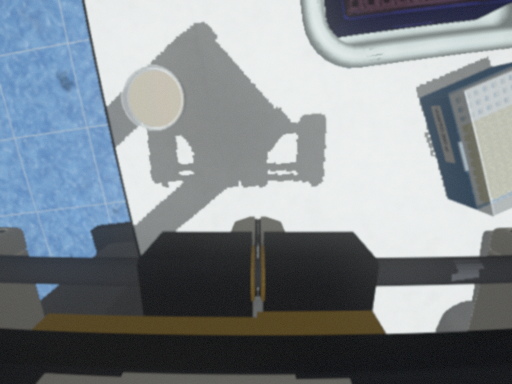

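>>> play_rows(increments=[[[-0.2, 0.5, 3, 0], [-0.4, 1, 6, 0], [-0.4, 1.2, 8, 0], [-0.4, 1.2, 9, 0], [-0.4, 1.2, 9, 0]]])

```text
t: 5.2
tool_pos: [0.4806, 0.3992, 0.0486]
orientation: [-3.122, 0.186, -0.025]
force: [-0.6, -0.5, 0.2]
opening: 0.0003
```

```bash
python3 -c "
from h import *
print(tv(-.0205,.12,.038))
im,d=read_camera('scene');cv2.imwrite('pics/s2.png',cv2.resize(im[190:280,190:310],None,fx=6,fy=6,interpolation=cv2.INTER_CUBIC))
im,d=read_camera('side');cv2.imwrite('pics/d2.png',cv2.resize(im[160:260,240:340],None,fx=6,fy=6,interpolation=cv2.INTER_CUBIC))
print(tv(-.0205,.12,.038))"
```

```text
((array([-0.13,  0.66,  0.25]), np.float64(0.006), 'tool', array([0.4806, 0.3992, 0.0486]), 'yaw', np.float64(-0.119), 'F', array([-0.63, -0.47,  0.23]), 't', 5.2, 'tilt', array([ 0.0167,  0.0131, -0.9998])), 'vise TCP mm', array([-19.2, 126.6,  40.6]))
((array([-0.2 ,  0.76,  0.38]), np.float64(0.006), 'tool', array([0.4813, 0.4001, 0.0499]), 'yaw', np.float64(-0.119), 'F', array([-0.59, -0.26, -0.34]), 't', 5.3, 'tilt', array([ 0.0185,  0.0145, -0.9997])), 'vise TCP mm', array([-18.6, 127.5,  41.9]))
```

View pics/s2.png

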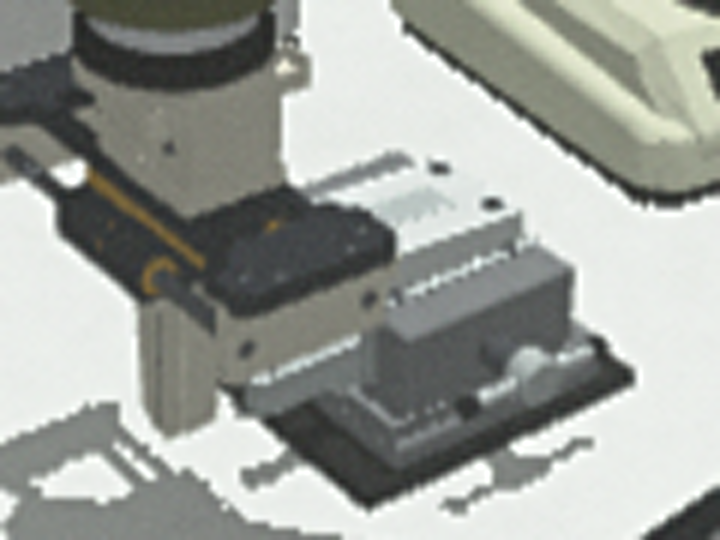

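View pics/d2.png

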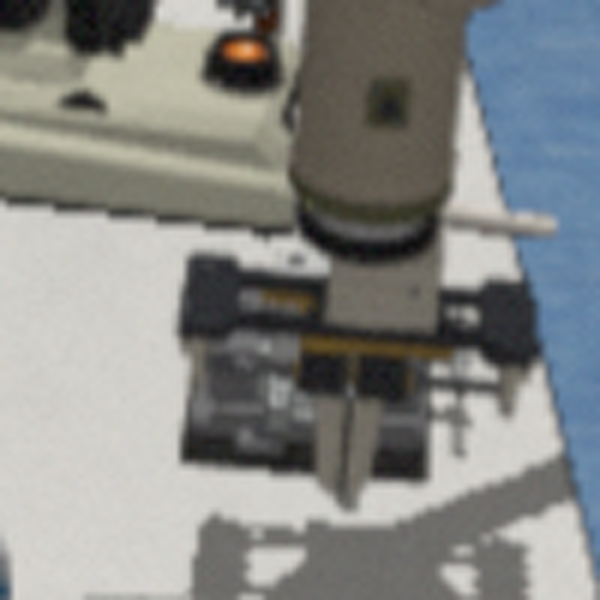

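>>> play_rows(increments=[[[-0.1, 0.5, 0.2, 0], [-0.2, 1, 0.4, 0], [-0.2, 1.5, 0.4, 0], [-0.2, 1.8, 0.4, 0], [-0.2, 1.8, 0.4, 0]]])

```text
t: 5.8
tool_pos: [0.4772, 0.3819, 0.0456]
orientation: [-3.121, 0.186, -0.027]
force: [-0.1, -0.8, -0.1]
opening: 0.0006
```

```bash
python3 -c "
from h import *
print(tv(-.0205,.0795,.038))"
```

```text
((array([-0.02,  2.95, -0.09]), np.float64(0.006), 'tool', array([0.4772, 0.3819, 0.0456]), 'yaw', np.float64(-0.119), 'F', array([-0.08, -0.77, -0.05]), 't', 5.8, 'tilt', array([ 0.0183,  0.0143, -0.9997])), 'vise TCP mm', array([-20.5, 109. ,  37.6]))
```

>>> play_rows(increments=[[[0, 0.2, 0, 0], [0, 0.4, 0, 0], [0, 0.6, 0, 0], [0, 0.8, 0, 0], [0, 1, 0, 0]]])

```text
t: 6.3
tool_pos: [0.476, 0.3721, 0.0455]
orientation: [-3.12, 0.186, -0.027]
force: [0.9, 1.0, 0.6]
opening: 0.0005
```

>>> play_rows(increments=[[[0, 0.2, 0, 0], [0, 0.4, 0, 0], [0, 0.6, 0, 0], [0, 0.8, 0, 0], [0, 1, 0, 0]]])

```text
t: 6.8
tool_pos: [0.475, 0.3621, 0.0454]
orientation: [-3.12, 0.186, -0.028]
force: [0.2, 1.9, -0.3]
opening: 0.0002
```

```bash
python3 snap.py w4 130 120 390 240 2.5; python3 -c "
from h import *
print(tv(-.0205,.0795,.038))
im,d=read_camera('scene');cv2.imwrite('pics/s3.png',cv2.resize(im[190:280,190:310],None,fx=6,fy=6,interpolation=cv2.INTER_CUBIC))"
```

```text
(array([  0.22,  12.01, -15.66]), np.float64(0.031), 'tool', array([0.4749, 0.3618, 0.0454]), 'yaw', np.float64(-0.119), 'F', array([0.25, 1.77, 1.06]), 't', 6.85, 'tilt', array([ 0.0186,  0.0146, -0.9997]))
((array([-0.03,  0.93, -0.08]), np.float64(0.006), 'tool', array([0.4749, 0.3618, 0.0454]), 'yaw', np.float64(-0.119), 'F', array([0.25, 1.77, 1.06]), 't', 6.85, 'tilt', array([ 0.0186,  0.0146, -0.9997])), 'vise TCP mm', array([-20.2,  88.8,  37.4]))
```

View pics/s3.png

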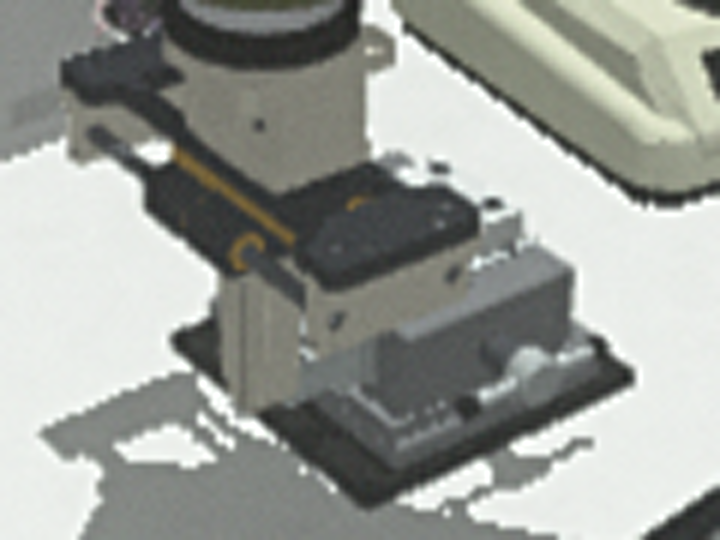

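>>> play_rows(increments=[[[0, 0.2, 0, 0], [0, 0.4, 0, 0], [0, 0.6, 0, 0], [0, 0.7, 0, 0], [0, 0.7, 0, 0]]])

```text
t: 7.4
tool_pos: [0.4741, 0.3547, 0.0453]
orientation: [-3.12, 0.186, -0.028]
force: [0.5, 0.3, 1.0]
opening: 0.0002
```

>>> play_rows(increments=[[[0, -1, 0, 0], [0, -3, -0.3, 0], [0, -5, -3, 0], [0, -5, -7, 0], [0, -5, -8, 0]]])

```text
t: 7.9
tool_pos: [0.4805, 0.4057, 0.1311]
orientation: [-3.117, 0.184, -0.036]
force: [1.2, -0.0, 1.1]
opening: 0.0006
```

```bash
python3 -c "
from h import *
print(tv(-.0205,-.02,.16))"
```

```text
((array([-0.06, 15.23, -4.01]), np.float64(0.007), 'tool', array([0.4805, 0.4057, 0.1311]), 'yaw', np.float64(-0.118), 'F', array([ 1.24, -0.05,  1.1 ]), 't', 7.9, 'tilt', array([ 0.0238,  0.018 , -0.9996])), 'vise TCP mm', array([-20.2, 133.1, 123.1]))
```

>>> play_rows(increments=[[[0, 4, -2, 0], [0, 8, -4, 0], [0, 12, -4, 0], [0, 14, -4, 0], [0, 15, -4, 0]]])

```text
t: 8.4
tool_pos: [0.4617, 0.2546, 0.1678]
orientation: [-3.117, 0.187, -0.035]
force: [0.6, 0.0, 1.0]
opening: 0.0003
```

>>> play_rows(increments=[[[0, 0.2, 0, 0], [0, 0.2, 0, 0]]])

```text
t: 8.6
tool_pos: [0.4615, 0.2529, 0.1675]
orientation: [-3.117, 0.187, -0.035]
force: [-0.3, 0.4, -0.0]
opening: 0.0004
```

```bash
python3 snap.py w5 150 0 370 220 2.7;python3 -c "
from h import *
print(tv(-.0205,-.02,.16))"
```

```text
(array([ 0.08,  1.27, -3.27]), np.float64(0.03), 'tool', array([0.4615, 0.2533, 0.1675]), 'yaw', np.float64(-0.12), 'F', array([0.14, 0.47, 1.14]), 't', 8.65, 'tilt', array([ 0.0233,  0.0176, -0.9996]))
((array([-0.05, -0.06, -0.05]), np.float64(0.005), 'tool', array([0.4615, 0.2533, 0.1675]), 'yaw', np.float64(-0.12), 'F', array([0.14, 0.47, 1.14]), 't', 8.65, 'tilt', array([ 0.0233,  0.0176, -0.9996])), 'vise TCP mm', array([-20. , -20.6, 159.5]))
```

View pics/w5c.png

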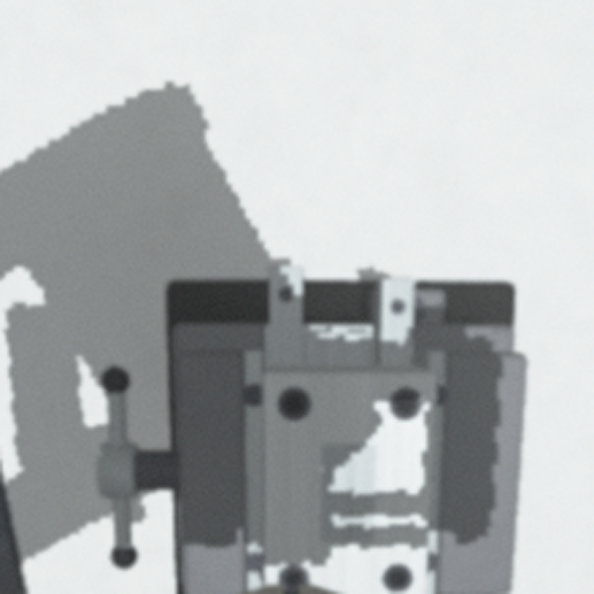

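```bash
cat > meas.py <<'E'
from h import *
import sys,pickle
n,x0,y0,f=sys.argv[1],*map(float,sys.argv[2:5])
p=pickle.load(open(n+".pkl","rb"))
for a in sys.argv[5:]:
    c,r=map(float,a.split(","));w=plane(p,x0+(c+.5)/f-.5,y0+(r+.5)/f-.5,.048)
    print(a,(R.from_euler('z',-VY).apply(w-VO)*1000).round(1))
E
python3 meas.py w5 150 0 2.7 285,263 286,293 398,278 398,307; python3 meas.py w2 130 0 2.5 328,175 328,197 419,228 418,251 418,502 417,520
```

```text
285,263 [-20.6  74.2  40. ]
286,293 [-20.2  63.8  40. ]
398,278 [20.2 69.4 40. ]
398,307 [20.6 59.2 40. ]
328,175 [-20.5  93.4  40. ]
328,197 [-20.7  84.   40. ]
419,228 [20.5 69.5 40. ]
418,251 [20.1 59.4 40. ]
418,502 [ 20.7 -60.7  40. ]
417,520 [ 20.3 -70.1  40. ]
```

>>> play_rows(increments=[[[0, -4, 0, 0], [0, -8, 1, 0], [0, -11, 4, 0], [0, -13, 6, 0], [0, -13.5, 6.5, 0]]])

```text
t: 9.15
tool_pos: [0.4768, 0.3904, 0.1016]
orientation: [-3.12, 0.182, -0.028]
force: [0.6, -0.6, 0.0]
opening: 0.0006
```

```bash
python3 -c "
from h import *
print(tv(-.0205,.095,.038))"
```

```text
((array([0.03, 2.33, 5.52]), np.float64(0.008), 'tool', array([0.4768, 0.3904, 0.1016]), 'yaw', np.float64(-0.117), 'F', array([ 0.6 , -0.57,  0.02]), 't', 9.15, 'tilt', array([ 0.019 ,  0.0154, -0.9997])), 'vise TCP mm', array([-21.9, 117.4,  93.6]))
```

>>> play_rows(increments=[[[0.1, 0, 2, 0.01], [0.1, 0, 4, 0.01], [0.1, 1, 5.3, 0.01], [0.1, 2, 5.5, 0.01], [0.1, 2.3, 5.5, 0.01]]])

```text
t: 9.65
tool_pos: [0.476, 0.3666, 0.0462]
orientation: [-3.119, 0.199, -0.027]
force: [-0.0, 0.2, 0.3]
opening: 0.0005
```

>>> play_rows(increments=[[[0, 0.1, 0, 0], [0, 0.1, 0, 0]]])

```text
t: 9.85
tool_pos: [0.4769, 0.3657, 0.0478]
orientation: [-3.118, 0.2, -0.03]
force: [-0.3, 0.2, 0.5]
opening: 0.0002
```

```bash
python3 -c "
from h import *
print(tv(-.0205,.077,.038))"
```

```text
((array([-0.17,  1.59,  0.15]), np.float64(-0.003), 'tool', array([0.4769, 0.3657, 0.0478]), 'yaw', np.float64(-0.128), 'F', array([-0.29,  0.15,  0.47]), 't', 9.85, 'tilt', array([ 0.0204,  0.0158, -0.9997])), 'vise TCP mm', array([-18.8,  92.9,  39.8]))
```

>>> play_rows(increments=[[[-0.1, 0.4, 0.1, 0], [-0.2, 0.8, 0.2, 0], [-0.2, 1.2, 0.2, 0], [-0.2, 1.4, 0.2, 0], [-0.2, 1.55, 0.2, 0]]])

```text
t: 10.35
tool_pos: [0.4731, 0.3507, 0.0457]
orientation: [-3.117, 0.2, -0.031]
force: [-0.0, 2.5, 0.6]
opening: 0.0006
```

>>> play_rows(increments=[[[0, 0.05, 0, 0], [0, 0.05, 0, 0]]])

```text
t: 10.55
tool_pos: [0.473, 0.3501, 0.0457]
orientation: [-3.117, 0.2, -0.031]
force: [-0.4, 0.8, 0.9]
opening: 0.0005
```

```bash
python3 -c "
from h import *
print(tv(-.0205,.077,.038))"
```

```text
((array([ 0.01, -0.  , -0.03]), np.float64(-0.003), 'tool', array([0.473 , 0.3501, 0.0457]), 'yaw', np.float64(-0.128), 'F', array([-0.39,  0.77,  0.89]), 't', 10.55, 'tilt', array([ 0.0208,  0.0163, -0.9997])), 'vise TCP mm', array([-20.6,  77. ,  37.7]))
```

Next I'll back off, rise and check.

>>> play_rows(increments=[[[0, -1, 0, 0], [0, -3, -0.5, 0], [0, -4, -3, 0], [0, -4, -6, 0], [0, -4, -7, 0]]])

```text
t: 11.05
tool_pos: [0.4781, 0.3906, 0.1198]
orientation: [-3.115, 0.199, -0.036]
force: [0.3, 0.3, 0.4]
opening: 0.0003
```

>>> play_rows(increments=[[[0, 1, -2, 0], [0, 5, -5, 0], [0, 9, -5, 0], [0, 12, -5, 0], [0, 13, -5, 0]]])

```text
t: 11.55
tool_pos: [0.46, 0.2584, 0.1663]
orientation: [-3.116, 0.202, -0.036]
force: [-0.3, 0.2, -0.2]
opening: 0.0007
```

>>> play_rows(increments=[[[0, 0.2, 0, 0], [0, 0.2, 0, 0]]])

```text
t: 11.75
tool_pos: [0.4597, 0.2566, 0.1658]
orientation: [-3.116, 0.203, -0.035]
force: [-0.6, 1.0, 0.2]
opening: 0.0006
```

```bash
python3 snap.py w6 150 0 370 220 2.7;python3 -c "
from h import *
print(tv(0,-.03,.10))"
```

```text
(array([ 0.32,  1.62, -3.44]), np.float64(0.021), 'tool', array([0.4597, 0.2571, 0.1659]), 'yaw', np.float64(-0.129), 'F', array([ 0.59,  0.77, -0.4 ]), 't', 11.8, 'tilt', array([ 0.0236,  0.018 , -0.9996]))
((array([2.1 , 1.41, 5.81]), np.float64(-0.004), 'tool', array([0.4597, 0.2571, 0.1659]), 'yaw', np.float64(-0.129), 'F', array([ 0.59,  0.77, -0.4 ]), 't', 11.8, 'tilt', array([ 0.0236,  0.018 , -0.9996])), 'vise TCP mm', array([-22.2, -17. , 157.9]))
```

View pics/w6c.png

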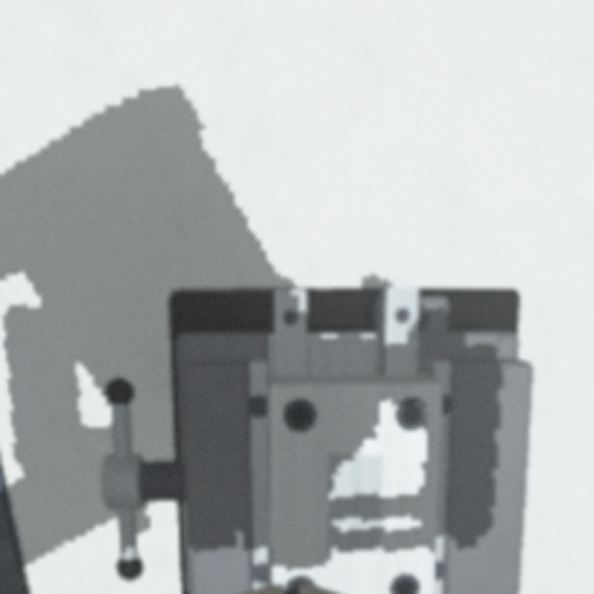

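```bash
python3 meas.py w6 150 0 2.7 290,317 402,316 288,289 402,289
python3 - <<'E'
from h import *
import pickle
# block top tilt from depth, w2 and w6
Rz=R.from_euler('z',-VY)
for n in ["w2","w6"]:
    p=pickle.load(open(n+".pkl","rb"));d=np.load(n+".npy");P=[]
    for v in range(0,235):
        for u in range(150,370):
            w=Rz.apply(pt(p,u,v,d[v,u])-VO)
            if abs(w[0])<.024 and abs(w[1])<.037 and .066<w[2]<.09:P.append(w)
    P=np.array(P);A=np.c_[P[:,:2],np.ones(len(P))];c=np.linalg.lstsq(A,P[:,2],rcond=None)[0];print(n,len(P),c.round(4))
E
```

```text
290,317 [-20.3  58.8  40. ]
402,316 [20.4 59.1 40. ]
288,289 [-20.9  68.6  40. ]
402,289 [20.1 68.5 40. ]
w2 3060 [-0.0001  0.0538  0.0755]
w6 4174 [-0.      0.0537  0.0755]
```

Near and far holes both read y≈59 mm, and the ends agree within 0.3 mm, so the parallel is back in place. The block's top middle is at 75.5 mm with a rock of +0.054, left end high. The first press goes on the left.

```bash
python3 -c "
from h import *
print(tv(.007,.037,.095))"
```

```text
((array([ 2.76, -5.28,  6.46]), np.float64(-0.004), 'tool', array([0.4597, 0.2571, 0.1659]), 'yaw', np.float64(-0.129), 'F', array([ 0.59,  0.77, -0.4 ]), 't', 11.8, 'tilt', array([ 0.0236,  0.018 , -0.9996])), 'vise TCP mm', array([-22.2, -17. , 157.9]))
```

>>> play_rows(increments=[[[1, -2, 1.5, 0], [2, -4, 3, 0], [2.8, -5, 4.5, 0], [2.8, -5.3, 5.6, 0], [2.8, -5.3, 6.1, 0]]])

```text
t: 12.3
tool_pos: [0.4946, 0.3077, 0.1046]
orientation: [-3.117, 0.2, -0.031]
force: [-0.3, 0.0, 0.7]
opening: 0.0004
```

>>> play_rows(increments=[[[0, 0, 0.05, 0], [0, 0, 0.05, 0], [0, 0, 0.05, 0]]])

```text
t: 12.6
tool_pos: [0.4948, 0.3077, 0.1049]
orientation: [-3.116, 0.2, -0.032]
force: [-0.4, -0.7, 0.2]
opening: 0.0004
```

```bash
python3 -c "
from h import *
print(tv(.007,.037,.090))"
```

```text
((array([0.06, 0.07, 0.69]), np.float64(-0.003), 'tool', array([0.4948, 0.3077, 0.1049]), 'yaw', np.float64(-0.128), 'F', array([-0.37, -0.69,  0.24]), 't', 12.6, 'tilt', array([ 0.0219,  0.0173, -0.9996])), 'vise TCP mm', array([ 6.3, 37.6, 96.9]))
```

>>> play_rows(increments=[[[0, 0, 0.2, 0], [0, 0, 0.4, 0], [0, 0, 0.6, 0], [0, 0, 0.7, 0], [0, 0, 0.8, 0]]])

```text
t: 13.1
tool_pos: [0.495, 0.3077, 0.0968]
orientation: [-3.116, 0.2, -0.032]
force: [0.7, -0.5, -0.5]
opening: 0.0005
```

>>> play_rows(increments=[[[0, 0, 0.03, 0], [0, 0, 0.06, 0], [0, 0, 0.09, 0], [0, 0, 0.12, 0], [0, 0, 0.15, 0]]])

```text
t: 13.6
tool_pos: [0.4953, 0.3081, 0.0961]
orientation: [-3.116, 0.2, -0.033]
force: [-1.4, 0.4, 7.1]
opening: 0.0004
```

```bash
python3 -c "
from h import *
print(tv(.007,.037,.090))"
```

```text
((array([ 0.04,  0.1 , -0.2 ]), np.float64(-0.003), 'tool', array([0.4953, 0.3081, 0.0961]), 'yaw', np.float64(-0.128), 'F', array([-1.45,  0.36,  7.09]), 't', 13.6, 'tilt', array([ 0.0225,  0.0179, -0.9996])), 'vise TCP mm', array([ 6.7, 38. , 88.1]))
```

>>> play_rows(increments=[[[0, 0, 0.08, 0], [0, 0, 0.13, 0], [0, 0, 0.18, 0], [0, 0, 0.23, 0], [0, 0, 0.28, 0]]])

```text
t: 14.1
tool_pos: [0.4955, 0.3087, 0.0942]
orientation: [-3.115, 0.199, -0.034]
force: [-3.2, -0.1, 7.4]
opening: 0.0004
```

```bash
python3 -c "
from h import *
print(tv(.007,.037,.090))"
```

```text
((array([ 0.03,  0.16, -0.38]), np.float64(-0.003), 'tool', array([0.4955, 0.3087, 0.0942]), 'yaw', np.float64(-0.128), 'F', array([-3.19, -0.09,  7.39]), 't', 14.1, 'tilt', array([ 0.023 ,  0.0189, -0.9996])), 'vise TCP mm', array([ 6.8, 38.7, 86.2]))
```

>>> play_rows(increments=[[[0, 0, -1, 0], [0, 1, -3, 0], [0, 4, -5, 0], [0, 6, -6, 0], [0, 6, -6, 0]]])

```text
t: 14.6
tool_pos: [0.4877, 0.2467, 0.1553]
orientation: [-3.114, 0.202, -0.039]
force: [-0.3, -0.2, -0.2]
opening: 0.0004
```

```bash
cat > lev.py <<'E'
from h import *
import sys,pickle
p=camera_params("wrist");im,d=read_camera("wrist");n=sys.argv[1];cv2.imwrite(f"pics/{n}.png",im)
np.save(n+".npy",d);pickle.dump(p,open(n+".pkl","wb"))
Rz=R.from_euler('z',-VY);P=[]
for v in range(0,212):
    for u in range(120,400):
        w=Rz.apply(pt(p,u,v,d[v,u])-VO)
        if abs(w[0])<.024 and abs(w[1])<.037 and .066<w[2]<.09:P.append(w)
P=np.array(P);A=np.c_[P[:,:2],np.ones(len(P))]
for _ in range(3):
    c=np.linalg.lstsq(A,P[:,2],rcond=None)[0];k=abs(A@c-P[:,2])<.0015;A,P=A[k],P[k]
print("block top plane (sx,sy,z0)",c.round(4),len(P),"y range",P[:,1].min().round(3),P[:,1].max().round(3))
print(tv(.007,.0075,.09))
E
python3 lev.py w7
```

```text
block top plane (sx,sy,z0) [0.001  0.0249 0.0743] 4209 y range -0.03 0.037
((array([-0.07, -2.91,  5.7 ]), np.float64(-0.005), 'tool', array([0.4873, 0.2477, 0.1543]), 'yaw', np.float64(-0.13), 'F', array([-0.74, -0.42,  0.92]), 't', 14.65, 'tilt', array([ 0.0254,  0.0198, -0.9995])), 'vise TCP mm', array([  6.3, -22.9, 146.3]))
```

>>> play_rows(increments=[[[0, -3, 2, 0], [0, -5, 4, 0], [0, -6, 5, 0], [0, -6, 5.6, 0], [0, -6, 5.8, 0]]])

```text
t: 15.15
tool_pos: [0.4958, 0.308, 0.0965]
orientation: [-3.115, 0.201, -0.035]
force: [0.0, -1.3, 0.4]
opening: 0.0005
```

```bash
python3 -c "
from h import *
print(tv(.007,.037,.0845))"
```

```text
((array([-0.03,  0.11,  0.4 ]), np.float64(-0.004), 'tool', array([0.4958, 0.308 , 0.0965]), 'yaw', np.float64(-0.129), 'F', array([ 0.04, -1.34,  0.43]), 't', 15.15, 'tilt', array([ 0.0236,  0.0186, -0.9996])), 'vise TCP mm', array([ 7.2, 38. , 88.5]))
```

>>> play_rows(increments=[[[0, 0, 0.15, 0], [0, 0, 0.25, 0], [0, 0, 0.33, 0], [0, 0, 0.41, 0], [0, 0, 0.48, 0]]])

```text
t: 15.65
tool_pos: [0.4965, 0.3083, 0.0933]
orientation: [-3.114, 0.201, -0.037]
force: [-3.2, 0.4, 7.6]
opening: 0.0004
```

```bash
python3 -c "
from h import *
print(tv(.007,.0,.090))"
```

```text
((array([-0.06,  3.83, -0.56]), np.float64(-0.004), 'tool', array([0.4965, 0.3083, 0.0933]), 'yaw', np.float64(-0.129), 'F', array([-3.25,  0.44,  7.58]), 't', 15.65, 'tilt', array([ 0.0251,  0.0198, -0.9995])), 'vise TCP mm', array([ 7.9, 38.4, 85.3]))
```

>>> play_rows(increments=[[[0, 0, 0.1, 0], [0, 0, 0.14, 0], [0, 0, 0.16, 0]]])

```text
t: 15.95
tool_pos: [0.4971, 0.3087, 0.0929]
orientation: [-3.112, 0.202, -0.039]
force: [-2.9, 0.9, 7.8]
opening: 0.0001
```

>>> play_rows(increments=[[[0, 0, -1, 0], [0, 1, -3, 0], [0, 4, -5, 0], [0, 6, -6, 0], [0, 6, -6, 0]]])

```text
t: 16.45
tool_pos: [0.4892, 0.2464, 0.1542]
orientation: [-3.111, 0.205, -0.045]
force: [-1.0, 0.2, -0.4]
opening: 0.0008
```

```bash
python3 lev.py w8
```

```text
block top plane (sx,sy,z0) [-0.0004 -0.0074  0.0742] 4237 y range -0.029 0.037
((array([-0.24, -2.91,  5.58]), np.float64(-0.007), 'tool', array([0.4888, 0.2474, 0.1531]), 'yaw', np.float64(-0.132), 'F', array([-0.02,  0.19, -0.14]), 't', 16.5, 'tilt', array([ 0.0292,  0.0218, -0.9993])), 'vise TCP mm', array([  7.8, -23.1, 145.1]))
```

>>> play_rows(increments=[[[0, -1.5, 2, 0], [-0.1, -2.5, 4, 0], [-0.1, -2.5, 5, 0], [-0.1, -2.5, 5.6, 0], [-0.1, -2.5, 5.7, 0]]])

```text
t: 17.0
tool_pos: [0.4921, 0.2732, 0.0957]
orientation: [-3.112, 0.204, -0.041]
force: [0.4, 0.7, 0.1]
opening: 0.0004
```

```bash
python3 -c "
from h import *
print(tv(.007,.004,.0815))"
```

```text
((array([-0.1 , -0.08,  0.62]), np.float64(-0.006), 'tool', array([0.4921, 0.2732, 0.0957]), 'yaw', np.float64(-0.131), 'F', array([0.39, 0.71, 0.05]), 't', 17.0, 'tilt', array([ 0.0275,  0.021 , -0.9994])), 'vise TCP mm', array([ 7.8,  3. , 87.7]))
```

>>> play_rows(increments=[[[-0.1, 0, 0.15, 0], [-0.1, 0, 0.25, 0], [-0.1, 0, 0.35, 0], [-0.1, 0, 0.45, 0], [-0.1, 0, 0.55, 0]]])

```text
t: 17.5
tool_pos: [0.4917, 0.2735, 0.0916]
orientation: [-3.111, 0.204, -0.042]
force: [-3.1, -2.7, 6.9]
opening: 0.0007
```

>>> play_rows(increments=[[[0, 0, 0.12, 0], [0, 0, 0.18, 0], [0, 0, 0.22, 0], [0, 0, 0.24, 0], [0, 0, 0.24, 0]]])

```text
t: 18.0
tool_pos: [0.492, 0.2735, 0.0905]
orientation: [-3.111, 0.205, -0.043]
force: [-3.9, -2.0, 6.6]
opening: 0.0004
```

```bash
python3 -c "
from h import *
print(tv(.007,.004,.0815))"
```

```text
((array([-0.08, -0.06,  0.1 ]), np.float64(-0.007), 'tool', array([0.492 , 0.2735, 0.0905]), 'yaw', np.float64(-0.132), 'F', array([-3.94, -2.01,  6.64]), 't', 18.0, 'tilt', array([ 0.0293,  0.0216, -0.9993])), 'vise TCP mm', array([ 7.8,  3.3, 82.5]))
```

>>> play_rows(increments=[[[0, 0, 0.12, 0], [0, 0, 0.16, 0], [0, 0, 0.2, 0], [0, 0, 0.22, 0], [0, 0, 0.24, 0]]])

```text
t: 18.5
tool_pos: [0.4921, 0.2735, 0.0894]
orientation: [-3.111, 0.205, -0.044]
force: [-5.7, -1.5, 9.3]
opening: 0.0008
```

```bash
python3 -c "
from h import *
print(tv(.007,.004,.0815))"
```

```text
((array([-0.09, -0.06, -0.01]), np.float64(-0.007), 'tool', array([0.4921, 0.2735, 0.0894]), 'yaw', np.float64(-0.132), 'F', array([-5.71, -1.48,  9.26]), 't', 18.5, 'tilt', array([ 0.0294,  0.0217, -0.9993])), 'vise TCP mm', array([ 7.9,  3.4, 81.4]))
```

>>> play_rows(increments=[[[-0.03, 0, 0.12, 0], [-0.04, 0, 0.16, 0], [-0.05, 0, 0.18, 0], [-0.05, 0, 0.2, 0], [-0.05, 0, 0.22, 0]]])

```text
t: 19.0
tool_pos: [0.4921, 0.2736, 0.0891]
orientation: [-3.111, 0.205, -0.045]
force: [-6.7, -3.7, 13.2]
opening: 0.0004
```

```bash
python3 -c "
from h import *
print(tv(.007,.004,.0815))"
```

```text
((array([-0.08, -0.06, -0.04]), np.float64(-0.007), 'tool', array([0.4921, 0.2736, 0.0891]), 'yaw', np.float64(-0.132), 'F', array([-6.74, -3.68, 13.23]), 't', 19.0, 'tilt', array([ 0.0304,  0.0218, -0.9993])), 'vise TCP mm', array([ 7.8,  3.4, 81.1]))
```

>>> play_rows(increments=[[[0, 0, -0.3, 0], [-0.1, 1, -0.6, 0], [-0.1, 2, -0.6, 0], [-0.1, 2.5, -0.5, 0], [-0.1, 2.5, -0.4, 0]]])

```text
t: 19.5
tool_pos: [0.4875, 0.2477, 0.092]
orientation: [-3.111, 0.207, -0.044]
force: [0.5, 0.6, -0.9]
opening: 0.0007
```

```bash
python3 lev.py w9; python3 -c "
from h import *
print(tv(.007,-.022,.0815))"
```

```text
block top plane (sx,sy,z0) [-0.0001 -0.0082  0.07  ] 5457 y range -0.011 0.037
((array([ 0.05, -3.01, -0.53]), np.float64(-0.008), 'tool', array([0.4874, 0.2481, 0.0919]), 'yaw', np.float64(-0.133), 'F', array([ 0.04,  0.4 , -0.46]), 't', 19.55, 'tilt', array([ 0.0298,  0.0215, -0.9993])), 'vise TCP mm', array([  6.4, -22.5,  83.9]))
((array([ 0.05, -0.04,  0.24]), np.float64(-0.008), 'tool', array([0.4874, 0.2481, 0.0919]), 'yaw', np.float64(-0.133), 'F', array([ 0.04,  0.4 , -0.46]), 't', 19.55, 'tilt', array([ 0.0298,  0.0215, -0.9993])), 'vise TCP mm', array([  6.4, -22.5,  83.9]))
```

>>> play_rows(increments=[[[0, 0, 0.12, 0], [0, 0, 0.22, 0], [0, 0, 0.28, 0], [0, 0, 0.33, 0], [0, 0, 0.38, 0]]])

```text
t: 20.05
tool_pos: [0.4876, 0.2481, 0.089]
orientation: [-3.112, 0.206, -0.044]
force: [-5.3, -4.1, 11.4]
opening: 0.0003
```

>>> play_rows(increments=[[[-0.02, 0, 0.12, 0], [-0.03, 0, 0.16, 0], [-0.04, 0, 0.19, 0], [-0.04, 0, 0.22, 0], [-0.04, 0, 0.22, 0]]])

```text
t: 20.55
tool_pos: [0.4876, 0.2481, 0.0887]
orientation: [-3.112, 0.205, -0.045]
force: [-8.5, -5.9, 17.2]
opening: 0.0004
```

```bash
python3 -c "
from h import *
print(tv(.007,-.022,.0815))"
```

```text
((array([ 0.04, -0.05, -0.08]), np.float64(-0.007), 'tool', array([0.4876, 0.2481, 0.0887]), 'yaw', np.float64(-0.132), 'F', array([-8.53, -5.94, 17.18]), 't', 20.55, 'tilt', array([ 0.0302,  0.0202, -0.9993])), 'vise TCP mm', array([  6.6, -22.5,  80.7]))
```

>>> play_rows(increments=[[[-0.06, 0.04, 0.2, 0], [-0.08, 0.05, 0.23, 0], [-0.1, 0.06, 0.25, 0], [-0.1, 0.06, 0.27, 0], [-0.1, 0.06, 0.28, 0]]])

```text
t: 21.05
tool_pos: [0.4876, 0.248, 0.0886]
orientation: [-3.112, 0.205, -0.048]
force: [-9.2, -5.3, 21.6]
opening: 0.0006
```

```bash
python3 -c "
from h import *
print(tv(.007,-.022,.0815))"
```

```text
((array([ 0.05, -0.05, -0.09]), np.float64(-0.007), 'tool', array([0.4876, 0.248 , 0.0886]), 'yaw', np.float64(-0.132), 'F', array([-9.24, -5.29, 21.63]), 't', 21.05, 'tilt', array([ 0.0321,  0.0205, -0.9993])), 'vise TCP mm', array([  6.5, -22.5,  80.6]))
```

>>> play_rows(increments=[[[0, 0, -0.4, 0], [0, -2, -0.7, 0], [0, -4, -0.7, 0], [0, -5.7, -0.6, 0], [0, -5.8, -0.5, 0]]])

```text
t: 21.55
tool_pos: [0.495, 0.3073, 0.0949]
orientation: [-3.112, 0.202, -0.048]
force: [1.7, 0.5, -0.4]
opening: 0.0003
```

```bash
python3 -c "
from h import *
print(tv(.007,.036,.0815))"
```

```text
((array([0.03, 0.13, 0.54]), np.float64(-0.005), 'tool', array([0.495 , 0.3073, 0.0949]), 'yaw', np.float64(-0.13), 'F', array([ 1.69,  0.49, -0.41]), 't', 21.55, 'tilt', array([ 0.0323,  0.021 , -0.9993])), 'vise TCP mm', array([ 6.5, 37.2, 86.9]))
```

>>> play_rows(increments=[[[0, 0, 0.15, 0], [0, 0, 0.3, 0], [0, 0, 0.42, 0], [0, 0, 0.5, 0], [0, 0, 0.55, 0]]])

```text
t: 22.05
tool_pos: [0.4952, 0.307, 0.0893]
orientation: [-3.112, 0.203, -0.048]
force: [0.0, -0.0, -0.3]
opening: 0.0004
```

>>> play_rows(increments=[[[-0.01, 0, 0.04, 0], [-0.03, 0.02, 0.08, 0], [-0.04, 0.03, 0.12, 0], [-0.06, 0.04, 0.16, 0], [-0.08, 0.05, 0.18, 0]]])

```text
t: 22.55
tool_pos: [0.4952, 0.3069, 0.0887]
orientation: [-3.111, 0.203, -0.051]
force: [-0.6, -1.1, 7.5]
opening: 0.0
```

```bash
python3 -c "
from h import *
print(tv(.007,.036,.0815))"
```

```text
((array([ 0.02,  0.08, -0.08]), np.float64(-0.005), 'tool', array([0.4952, 0.3069, 0.0887]), 'yaw', np.float64(-0.13), 'F', array([-0.59, -1.13,  7.51]), 't', 22.55, 'tilt', array([ 0.0341,  0.0217, -0.9992])), 'vise TCP mm', array([ 6.8, 36.9, 80.7]))
```

Lateral compensation is working. I'll press on to about 22 N.

>>> play_rows(increments=[[[-0.04, 0.02, 0.1, 0], [-0.06, 0.04, 0.15, 0], [-0.08, 0.05, 0.2, 0], [-0.09, 0.05, 0.22, 0], [-0.1, 0.06, 0.24, 0]]])

```text
t: 23.05
tool_pos: [0.4953, 0.3071, 0.0885]
orientation: [-3.109, 0.202, -0.055]
force: [-3.9, -1.3, 14.1]
opening: 0.0005
```

```bash
python3 -c "
from h import *
print(tv(.007,.036,.0815))"
```

```text
((array([ 0.02,  0.1 , -0.1 ]), np.float64(-0.005), 'tool', array([0.4953, 0.3071, 0.0885]), 'yaw', np.float64(-0.13), 'F', array([-3.88, -1.29, 14.07]), 't', 23.05, 'tilt', array([ 0.0366,  0.0228, -0.9991])), 'vise TCP mm', array([ 6.9, 37. , 80.5]))
```

>>> play_rows(increments=[[[-0.04, 0.02, 0.18, 0], [-0.06, 0.04, 0.24, 0], [-0.08, 0.05, 0.28, 0], [-0.09, 0.05, 0.31, 0], [-0.1, 0.06, 0.33, 0]]])

```text
t: 23.55
tool_pos: [0.4955, 0.3072, 0.0883]
orientation: [-3.108, 0.202, -0.058]
force: [-7.4, -4.8, 21.8]
opening: 0.0005
```

```bash
python3 -c "
from h import *
print(tv(.007,.036,.0815))"
```

```text
((array([ 0.01,  0.11, -0.12]), np.float64(-0.005), 'tool', array([0.4955, 0.3072, 0.0883]), 'yaw', np.float64(-0.13), 'F', array([-7.41, -4.76, 21.77]), 't', 23.55, 'tilt', array([ 0.0391,  0.0239, -0.9989])), 'vise TCP mm', array([ 7. , 37.2, 80.3]))
```

>>> play_rows(increments=[[[0, 0, -0.4, 0], [0, 1, -0.6, 0], [0, 2.3, -0.6, 0], [0, 3, -0.4, 0], [0, 3, -0.2, 0]]])

```text
t: 24.05
tool_pos: [0.491, 0.2756, 0.0887]
orientation: [-3.109, 0.204, -0.057]
force: [-4.2, -8.1, 16.7]
opening: 0.0003
```

```bash
python3 -c "
from h import *
print(tv(.007,.007,.0805))"
```

```text
((array([ 0.05, -0.17,  0.02]), np.float64(-0.007), 'tool', array([0.491 , 0.2756, 0.0887]), 'yaw', np.float64(-0.132), 'F', array([-4.18, -8.1 , 16.73]), 't', 24.05, 'tilt', array([ 0.038 ,  0.0227, -0.999 ])), 'vise TCP mm', array([ 6.5,  5.3, 80.7]))
```

>>> play_rows(increments=[[[-0.02, 0, 0.12, 0], [-0.04, 0.01, 0.18, 0], [-0.06, 0.03, 0.24, 0], [-0.08, 0.04, 0.28, 0], [-0.08, 0.04, 0.31, 0]]])

```text
t: 24.55
tool_pos: [0.4911, 0.2755, 0.0885]
orientation: [-3.109, 0.204, -0.059]
force: [-10.3, -6.1, 26.7]
opening: 0.0003
```

```bash
python3 -c "
from h import *
print(tv(.007,.007,.0805))"
```

```text
((array([ 0.04, -0.18,  0.  ]), np.float64(-0.007), 'tool', array([0.4911, 0.2755, 0.0885]), 'yaw', np.float64(-0.132), 'F', array([-10.27,  -6.06,  26.7 ]), 't', 24.55, 'tilt', array([ 0.0397,  0.0231, -0.9989])), 'vise TCP mm', array([ 6.6,  5.2, 80.5]))
```

Middle pressed with about 27 N, now at 80.5. Next I'll release slowly, rise and look.

>>> play_rows(increments=[[[0, 0, 0.12, 0], [0, 0, 0, 0], [0, 0, -0.2, 0], [0, 0, -0.6, 0], [0, 0, -1, 0]]])

```text
t: 25.05
tool_pos: [0.4905, 0.2751, 0.0982]
orientation: [-3.109, 0.205, -0.058]
force: [-0.5, 0.5, -1.2]
opening: 0.0002
```

>>> play_rows(increments=[[[0, 0, -1, 0], [0, 1, -2, 0], [0, 2, -3, 0], [0, 2.5, -3.5, 0], [0, 2.5, -3.5, 0]]])

```text
t: 25.55
tool_pos: [0.4866, 0.2488, 0.1339]
orientation: [-3.108, 0.206, -0.061]
force: [-0.5, 0.3, 0.7]
opening: 0.0003
```

```bash
python3 lev.py w10
```

```text
block top plane (sx,sy,z0) [-0.0004 -0.0029  0.0694] 4368 y range -0.022 0.037
((array([ 0.04, -2.81,  3.6 ]), np.float64(-0.008), 'tool', array([0.4862, 0.2491, 0.1332]), 'yaw', np.float64(-0.133), 'F', array([ 0.3 , -0.38, -0.27]), 't', 25.6, 'tilt', array([ 0.0402,  0.0233, -0.9989])), 'vise TCP mm', array([  5.1, -21.6, 125.2]))
```

View pics/w10.png

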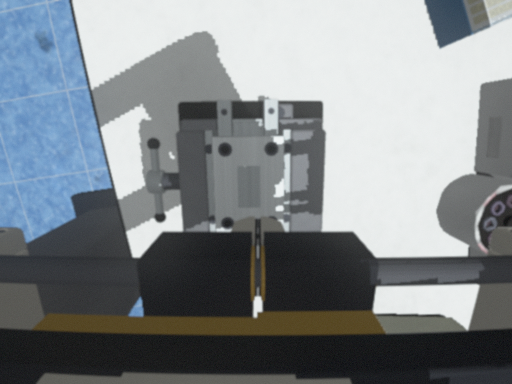

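>>> play_rows(increments=[[[-0.5, -3.5, 0, 0], [-1.2, -7, 0, 0], [-2, -10, 0, 0], [-2.5, -12, 0.5, 0], [-2.6, -12.6, 1, 0]]])

```text
t: 26.1
tool_pos: [0.4767, 0.3797, 0.1252]
orientation: [-3.108, 0.203, -0.059]
force: [0.8, -0.3, 0.7]
opening: 0.0004
```

```bash
python3 -c "
from h import *
print(tv(-.0205,.1,.038))"
```

```text
((array([-0.27,  0.9 ,  7.9 ]), np.float64(-0.006), 'tool', array([0.4767, 0.3797, 0.1252]), 'yaw', np.float64(-0.131), 'F', array([ 0.77, -0.35,  0.68]), 't', 26.1, 'tilt', array([ 0.0398,  0.0238, -0.9989])), 'vise TCP mm', array([-20.7, 106.7, 117.2]))
```

>>> play_rows(increments=[[[-0.1, 0, 2.5, 0], [-0.2, 0, 5, 0], [-0.3, 0, 7, 0], [-0.3, 0.2, 7.7, 0], [-0.3, 0.2, 7.9, 0]]])

```text
t: 26.6
tool_pos: [0.4758, 0.3786, 0.0446]
orientation: [-3.11, 0.204, -0.056]
force: [-0.0, -0.2, -0.1]
opening: 0.0006
```

>>> play_rows(increments=[[[0, 0.2, 0, 0], [0, 0.2, 0, 0]]])

```text
t: 26.8
tool_pos: [0.4763, 0.3764, 0.0456]
orientation: [-3.109, 0.204, -0.058]
force: [-0.7, -0.7, 0.3]
opening: 0.0006
```

```bash
python3 -c "
from h import *
print(tv(-.0205,.077,.038))"
```

```text
((array([ 0.03,  2.64, -0.11]), np.float64(-0.007), 'tool', array([0.4763, 0.3764, 0.0456]), 'yaw', np.float64(-0.132), 'F', array([-0.72, -0.65,  0.29]), 't', 26.8, 'tilt', array([ 0.0386,  0.0226, -0.999 ])), 'vise TCP mm', array([-20.6, 103.5,  37.6]))
```

>>> play_rows(increments=[[[0, 0.6, 0, 0], [0, 1.2, 0, 0], [0, 1.8, 0, 0], [0, 2.1, 0, 0], [0, 2.2, 0, 0]]])

```text
t: 27.3
tool_pos: [0.4734, 0.3541, 0.0451]
orientation: [-3.109, 0.205, -0.058]
force: [0.4, -1.0, 0.1]
opening: 0.0005
```

>>> play_rows(increments=[[[0, 0.03, 0, 0], [0, 0.08, 0, 0], [0, 0.13, 0, 0], [0, 0.18, 0, 0], [0, 0.23, 0, 0]]])

```text
t: 27.8
tool_pos: [0.4731, 0.3518, 0.045]
orientation: [-3.109, 0.205, -0.058]
force: [-0.0, 0.5, 0.5]
opening: 0.0002
```

```bash
python3 -c "
from h import *
print(tv(-.0205,.077,.038))"
```

```text
((array([ 0.03,  0.16, -0.11]), np.float64(-0.007), 'tool', array([0.4731, 0.3518, 0.045 ]), 'yaw', np.float64(-0.132), 'F', array([-0.03,  0.49,  0.52]), 't', 27.8, 'tilt', array([ 0.0385,  0.0224, -0.999 ])), 'vise TCP mm', array([-20.8,  78.7,  37. ]))
```

>>> play_rows(increments=[[[0, 0.05, 0, 0], [0, 0.09, 0, 0], [0, 0.12, 0, 0], [0, 0.15, 0, 0], [0, 0.17, 0, 0]]])

```text
t: 28.3
tool_pos: [0.4728, 0.3502, 0.0449]
orientation: [-3.109, 0.205, -0.058]
force: [-0.2, 1.2, -0.3]
opening: 0.0004
```

>>> play_rows(increments=[[[0, 0.01, 0, 0], [0, 0.02, 0, 0], [0, 0.03, 0, 0], [0, 0.04, 0, 0]]])

```text
t: 28.7
tool_pos: [0.4728, 0.3501, 0.045]
orientation: [-3.109, 0.205, -0.058]
force: [0.9, 3.0, -0.5]
opening: 0.0006
```

```bash
python3 -c "
from h import *
print(tv(-.0205,.077,.038))"
```

```text
((array([ 0.03, -0.01, -0.1 ]), np.float64(-0.007), 'tool', array([0.4728, 0.3501, 0.045 ]), 'yaw', np.float64(-0.132), 'F', array([ 0.93,  3.04, -0.51]), 't', 28.7, 'tilt', array([ 0.0388,  0.0231, -0.999 ])), 'vise TCP mm', array([-20.8,  76.9,  37. ]))
```

>>> play_rows(increments=[[[0, 0.03, 0, 0], [0, 0.05, 0, 0], [0, 0.06, 0, 0], [0, 0.06, 0, 0]]])

```text
t: 29.1
tool_pos: [0.4728, 0.3501, 0.0451]
orientation: [-3.108, 0.205, -0.058]
force: [0.7, 4.6, -2.7]
opening: 0.0004
```

>>> play_rows(increments=[[[0, 0.04, 0, 0], [0, 0.05, 0, 0], [0, 0.05, 0, 0]]])

```text
t: 29.4
tool_pos: [0.4728, 0.35, 0.0451]
orientation: [-3.107, 0.204, -0.059]
force: [1.1, 6.5, -2.1]
opening: 0.0006
```

```bash
python3 -c "
from h import *
print(tv(-.0205,.077,.038))"
```

```text
((array([ 0.04, -0.02, -0.09]), np.float64(-0.007), 'tool', array([0.4728, 0.35  , 0.0451]), 'yaw', np.float64(-0.132), 'F', array([ 1.11,  6.52, -2.09]), 't', 29.4, 'tilt', array([ 0.0393,  0.0249, -0.9989])), 'vise TCP mm', array([-20.9,  76.8,  37.1]))
```

The parallel holds at 5–6 N without moving. I'll back off and do a last check.

>>> play_rows(increments=[[[0, -0.5, 0, 0], [0, -2, 0, 0], [0, -4, -0.5, 0], [0, -4, -3, 0], [0, -4, -5, 0]]])

```text
t: 29.9
tool_pos: [0.4757, 0.3884, 0.0965]
orientation: [-3.109, 0.204, -0.057]
force: [0.5, 0.0, 0.3]
opening: 0.0007
```

>>> play_rows(increments=[[[0, 0, -2, 0], [0, 2, -5, 0], [0, 6, -7, 0], [0, 10, -7, 0], [0, 13, -7, 0]]])

```text
t: 30.4
tool_pos: [0.4562, 0.256, 0.1637]
orientation: [-3.109, 0.204, -0.06]
force: [0.3, -0.0, 0.4]
opening: 0.0004
```

>>> play_rows(increments=[[[0, 0.5, 0, 0], [0, 0.5, 0, 0]]])

```text
t: 30.6
tool_pos: [0.4558, 0.2502, 0.1639]
orientation: [-3.109, 0.207, -0.06]
force: [-0.6, 0.0, 0.7]
opening: 0.0005
```

```bash
python3 lev.py w11; python3 -c "
from h import *
im=cv2.imread('pics/w11.png');cv2.imwrite('pics/w11c.png',cv2.resize(im[0:220,150:370],None,fx=2.7,fy=2.7,interpolation=cv2.INTER_CUBIC))
im,d=read_camera('scene');cv2.imwrite('pics/s9.png',im)"
```

```text
block top plane (sx,sy,z0) [ 0.0003 -0.0037  0.0695] 4003 y range -0.034 0.037
((array([ 2.96, -2.93,  6.79]), np.float64(-0.008), 'tool', array([0.4559, 0.2511, 0.1639]), 'yaw', np.float64(-0.133), 'F', array([ 0.18, -0.13,  0.2 ]), 't', 30.65, 'tilt', array([ 0.0402,  0.0228, -0.9989])), 'vise TCP mm', array([-25.3, -23.4, 155.9]))
```

View pics/w11c.png

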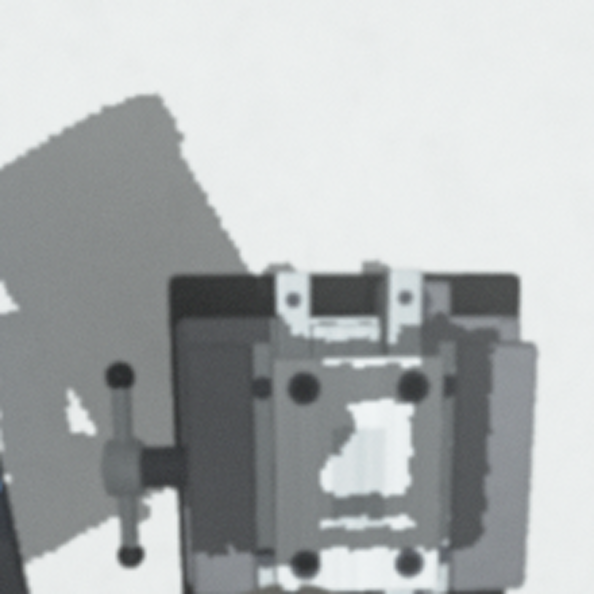

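View pics/s9.png

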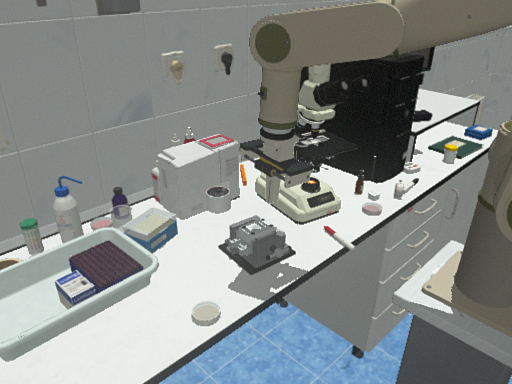

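The parallel holes are level, at crop (293,299) and (405,297). The block is seated, and the dishes, marker and box haven't moved. I'm handing in.

```bash
python3 meas.py w11 150 0 2.7 293,299 405,297; python3 -c "
from h import *
print(close_job())"
```

```text
293,299 [-20.1  58.9  40. ]
405,297 [20.2 59.5 40. ]
the job is handed in; nothing more can be done
None
```

The job is done and handed in at about 31 s of the 72 s allowed; no verdict was reported.

**What I did**
- I pushed the near parallel in from the left in two stages. Its end holes then matched the far parallel's to within about 0.6 mm.
- I levelled the block with two taps on the left end and pressed it down in the middle. I then pressed the right end with about 22 N, the left end with about 22 N and the middle with about 27 N, and let go.
- I nudged the left end of the near parallel. The measured force rose to about 6.5 N, above the 2 to 4 N intended but well under the 25 N limit, and the parallel did not move.

**Last checks**
- **Block:** the top plane is tilted about 0.004 rad. Its middle reads 69.5 mm above the vise's origin, against 70 mm nominal.
- **Parallels:** the end holes are at 58.9 mm (near) and 59.5 mm (far) along the vise.
- **Bystanders:** the box, both dishes and the marker look unmoved in the scene picture.

**What went less well or was not checked**
- The tool tilted by about 0.046 rad over the run. The presses therefore also carried up to about 12 N sideways. The largest total on the block was about 29 N, under the 40 N limit.
- The last press in the middle first met the block at about 17 N, faster than intended, before I pressed on slowly.
- I could not measure the bearing force on the far parallel. That it is tight rests on the block's height and level only.

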